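# Turn the vial carousel to the reader and read the blue vial

## Robot

A 6-joint arm with a two-finger parallel gripper is mounted at the origin on the work surface. World frame = base frame: x ahead of the robot, y to its left, z up, the work surface at z = 0. Lengths are in m, angles in rad, forces in N, time in s.
With the tool pointing down it reaches from about 0.3 to 0.875 m from the base axis. Payload 6.4 kg.
Tool frame: the origin (TCP) lies between the finger pads; the fingertips stand 25 mm ahead of it and the grasp point (between the pads) lies 6 mm ahead of it; z points along the fingers, y is the line along which they close (so a half turn about z gives the same grasp; the last joint's range is limited). The gripper opens to 85 mm and grips with 20 to 120 N. Pads are 22 mm wide; open, the fingers measure 114 mm over their backs; the gripper's body (76 mm by 85 mm) begins 54 mm behind the grasp point. The pads swing forward as they close: fully open they stand 13 mm farther back than shut.
Start: joints at [1.127, 0.181, 1.607, -0, 1.354, -0.206], TCP at [0.135, 0.559, 0.256] pointing down, gripper open.
Joint ranges: [-2.99, 2.99], [-0.89, 2.07], [0.3, 2.58], [-1.14, 4.28], [0, 2.63], [-3.12, 3.12]. Speed limits (rad/s): [2.57, 2.57, 3.01, 3.14, 3.14, 3.14].

## Interface

Orientations are given as a unit quaternion [w, x, y, z].
In Python, from bench import ctrl gives the robot as it stands.
- The arm moves only by the tool servo_tool, never from a script. Its argument "series" is text: rows parted by semicolons, each of 7 numbers parted by spaces: the gripper command: -1 is fully open, 1 is shut, values between are in proportion, then the shift along the tool's x, y, z in m, then the turn, a rotation vector about the tool's x, y, z in degrees. A call has 1 to 12 rows; each row is the pose to reach, as a shift and turn from the pose commanded when the call began, along the tool's axes at that moment; what a row does not reach only later rows make up. A row lasts 1/12 s, in which the tool goes at most 41.7 mm and 7.16 degrees, less where a joint would pass 70% of its speed; a pose out of reach is approached as far as the arm can. A call with a gripper value outside its range is refused whole. The fingers move at their own pace and stop on an object; the grip force is fixed at half the most. Time passes only in rows, so rows that repeat a pose let the fingers close. It gives the time, the measured TCP pose, the force, the opening and the grip force at its end, in the units of the state.
- ctrl.get_obs(): the state, without advancing time (a new reading comes with each control period).
- ctrl.camera(name): name is "side" or "top" or "wrist"; returns a dict with "img" (400x640x3 uint8, red, green, blue), "z_map" (400x640 float32, m along the optical axis (not along the pixel's ray), 0 where there is no reading), "fovy" (degrees; the focal length in pixels is half the picture's height over the tangent of half this angle, whatever the lens; pixels are square), "cx", "cy" (the principal point, pixels), "k1" (the pictures are not rectified: a ray, as slopes to the right and down, at radius r is drawn at 1 + k1 r^2 times it, then the intrinsics apply), "extrinsics" (4x4, takes a point from camera to world coordinates); the wrist camera has in their place "T_tool_cam" (4x4, takes a point from camera to tool coordinates, whose origin is the TCP and whose axes are the flange's). Camera axes: x right, y down, z forward; pixel columns grow to the right and rows downward; lengths in m; the calibration is good to about 2 mm. A picture is of the moment at which its call begins: read the wrist's pose just before it.
- ctrl.hand_in(): hands the job in; it is judged then, once.
The state is a dict: "time_s": time; "q": joint angles; "dq": joint speeds; "joint_efforts": joint torques, N m; "eef_pos": TCP position; "eef_rot": TCP orientation; "wrist_force": force on the tool from outside, world axes, zero at the start; "torque": the same for the moment, N m; "opening": opening from 0.0 (shut) to 1.0 (fully open); "grasp_force": force on a finger pad.
Only numpy, scipy, OpenCV 4.12 (cv2) and the standard library are available. Lean on these libraries where they do the work, as an engineer would, in place of code of your own. Each camera call takes 0.05 s, during which the arm holds its last target. There are 200 camera calls.

## Task

Turn the vial carousel by gently pushing its spokes with a fingertip until the blue-capped vial stands squarely at the orange arrow in front of the reader and the carousel is still, then press the green button on top of the reader fully down and let it come up again. Only push, never grip the carousel; do not touch or lift the vials, and leave the bottle, the beaker and the spare vial alone.

Things in the scene. Friction and masses are not known exactly. Their poses are not given: they have to be found in the camera images.
- base: White fixed base: round plate 150 mm across, 11 mm high; origin at its underside centre, on the carousel's vertical axis. A flat tongue, 50 mm wide and 8 mm high, runs along its own +x to 195 mm from the axis, under the spokes, and carries the arrow and the reader. Place and heading differ each time; the tongue lies to the robot's left.
- arrow_tip (a point): Tip of the flat orange arrow on the tongue, 80 mm from the axis along the base's +x, 9 mm above the bench. The arrow points to the axis.
- reader_top (a point): Centre of the top of the grey reader box, 172 mm from the axis along the base's +x. The box is 50 x 50 mm, its top 70 mm above the bench, its face 147 mm from the axis.
- read_spot (a point): The spot in front of the reader where the blue vial must stand: 50 mm from the axis along the base's +x, at 22 mm height, fixed to the base.
- carousel: White carousel; origin on its vertical axis at bench height. Turns round and round either way, no stops; friction (0.12 N m, 1 to 2 N at a spoke) keeps it where it is left. Disc 142 mm across, top 22 mm above the bench. Five sockets, 40 mm across and up to 40 mm height, centred 50 mm from the axis at 0, 72, 144, 216, 288 degrees from its own +x, counter-clockwise from above.
- hub_top (a point): Top of the carousel's hub, on the axis, 68 mm above the bench: aluminium post 32 mm across with a black knob.
- spoke_end (a point): Centre of the black ball (18 mm across) that ends one of five equal spokes, this one at 36 degrees from the carousel's +x; the others at 108, 180, 252, 324 degrees. Spokes: level straight steel rods 10 mm thick, 42 mm above the bench, from the hub between the vials to balls 130 mm from the axis. Beyond 75 mm from the axis only the bench, or the base's tongue, lies beneath.
- vial_blue: White vial with a blue cap (29 mm across, cap 31 mm, 55 mm tall), standing loose in the socket at 0 degrees (the carousel's own +x), with about 1.3 mm play. Origin at the centre of its underside, 22 mm above the bench; its top is at 77 mm.
- vial_o1: White vial with an orange cap, same size, standing loose in the socket at 72 degrees. Origin at the centre of its underside.
- vial_o2: White vial with an orange cap, same size, standing loose in the socket at 144 degrees. Origin at the centre of its underside.
- vial_o3: White vial with an orange cap, same size, standing loose in the socket at 216 degrees. Origin at the centre of its underside.
- vial_o4: White vial with an orange cap, same size, standing loose in the socket at 288 degrees. Origin at the centre of its underside.
- read_button (a joint): Travel of the green push button on top of the reader: 0 up, 0.006 m fully down; springs back. Fully down takes about 4 N.
- read_button_top (a point): Centre of the top face of the green button (26 mm across), 172 mm from the carousel's axis along the base's +x; pressed straight down.
- wash_bottle: Bystander: loose white wash bottle, 60 mm across and about 185 mm tall, 240 to 285 mm from the carousel's axis. Origin at its underside.
- beaker: Bystander: loose small glass beaker, 60 mm across, 70 mm tall, about 200 mm from the carousel's axis. Origin at its underside.
- spare_vial: Bystander: loose spare vial with an orange cap, 55 mm tall, standing on the bench beyond the reader. Origin at its underside.
Mind the look-alikes: they are no part of the job. Leave any brown look-alike of the vial_o1 alone.

How it is judged:
By the outcome, as a careful person would: the job done as asked, in the order asked, and still so for the second after the job is handed in, with the robot touching nothing.
It also fails if it takes over 72 s, if anything falls off the work surface, if the arm or the gripper's body presses on something with over 40 N, if the wrist force passes 120 N, or if a joint passes its speed limit or range.

## Working session

There is one attempt and no reset: what is moved stays moved. The work goes in short steps, Python scripts to look and compute and a tool call to move; the robot and the scene stay as the last step left them, time stands still between calls to the robot, and variables do not carry over. Pictures are saved under pics/ and viewed, at most 10 in all, crops included, and the job is handed in when it is done.

Besides the shell and the picture viewer there is one more tool, called after "Request:" as a command line: name --argument value ..., lists and objects as JSON in quotes. servo_tool: Moves the arm, as the interface text tells. Its arguments: {"type":"object","properties":{"series":{"type":"string"}},"required":["series"]}

```bash
mkdir -p pics
cat > h.py <<'E'
import numpy as np, cv2
from bench import ctrl
from scipy.spatial.transform import Rotation as R
def T_tool():
    o=ctrl.get_obs(); q=o["eef_rot"]; T=np.eye(4)
    T[:3,:3]=R.from_quat([q[1],q[2],q[3],q[0]]).as_matrix(); T[:3,3]=o["eef_pos"]; return T
def cloud(name,save=None):
    Tt=T_tool(); c=ctrl.camera(name)
    E=c["extrinsics"] if "extrinsics" in c else Tt@c["T_tool_cam"]
    f=200/np.tan(np.radians(c["fovy"])/2)
    K=np.array([[f,0,c["cx"]],[0,f,c["cy"]],[0,0,1.]])
    v,u=np.mgrid[0:400,0:640].astype(np.float32)
    p=cv2.undistortPoints(np.stack([u,v],-1).reshape(-1,1,2).astype(np.float64),K,np.array([c["k1"],0,0,0.])).reshape(400,640,2)
    z=c["z_map"]; P=np.dstack([p[...,0]*z,p[...,1]*z,z])
    W=P@np.array(E)[:3,:3].T+np.array(E)[:3,3]; W[z<=0]=np.nan
    if save: cv2.imwrite(f"pics/{save}.png",c["img"][...,::-1])
    return c["img"],W
E
python3 - <<'E'
from h import *
o=ctrl.get_obs(); print(o)
for n in("top","side"):
    im,W=cloud(n,n+"0"); np.savez(f"{n}0.npz",im=im,W=W)
    print(n,W[::80,::100].round(3).tolist()) if n=="top" else 0
E
```

```text
{'time_s': 0.0, 'q': array([ 1.12667776e+00,  1.81502088e-01,  1.60801943e+00, -2.71427959e-06,
        1.35381415e+00, -2.06317174e-01]), 'dq': array([-4.41617682e-05, -1.11972314e-03,  5.92887146e-04, -8.32149019e-04,
        1.07999336e-03,  2.40223668e-04]), 'joint_efforts': array([ 9.93897265e-04, -4.44869971e+01, -3.51339054e+01, -2.14817169e-04,
        9.34710726e-03,  3.80826592e-06]), 'eef_pos': array([0.13521708, 0.55834305, 0.25540051]), 'eef_rot': array([-2.77203602e-04,  1.18620401e-01,  9.92939294e-01, -8.26245295e-04]), 'wrist_force': array([ 0.20171657,  0.02786864, -0.47988513]), 'torque': array([ 0.03867641, -0.02035084,  0.02468233]), 'grasp_force': 0.0, 'opening': 1.0031251338165812}
top [[[1.771, 1.413, -0.746], [1.722, 0.898, -0.748], [1.695, 0.431, -0.753], [1.683, -0.019, -0.758], [1.674, -0.469, -0.751], [1.681, -0.937, -0.751], [1.709, -1.452, -0.756]], [[0.968, 0.763, 0.003], [0.951, 0.483, 0.001], [0.939, 0.225, 0.003], [0.933, -0.023, -0.0], [0.929, -0.272, -0.0], [0.931, -0.532, -0.005], [0.932, -0.808, 0.001]], [[0.75, 0.733, 0.001], [0.741, 0.465, 0.002], [0.734, 0.22, -0.001], [0.727, -0.02, 0.002], [0.723, -0.259, -0.002], [0.718, -0.504, 0.002], [0.716, -0.773, -0.004]], [[0.55, 0.713, 0.0], [0.547, 0.455, -0.002], [0.543, 0.215, -0.0], [0.532, -0.017, 0.06], [0.532, -0.247, -0.001], [0.524, -0.487, -0.003], [0.515, -0.742, -0.001]], [[0.359, 0.699, 0.0], [0.362, 0.447, -0.001], [nan, nan, nan], [0.357, -0.012, -0.003], [0.35, -0.238, -0.002], [0.34, -0.471, -0.002], [0.325, -0.721, -0.002]]]
```

View pics/top0.png

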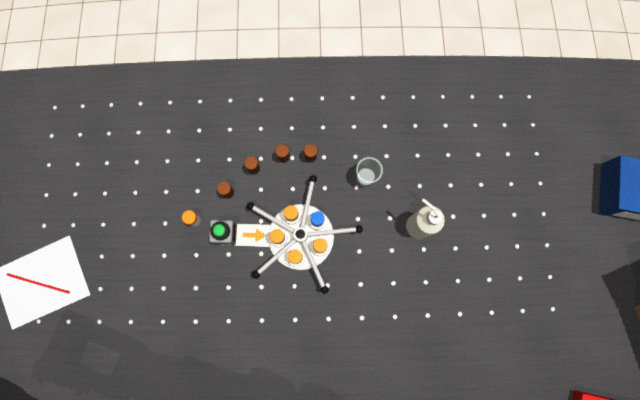

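View pics/side0.png

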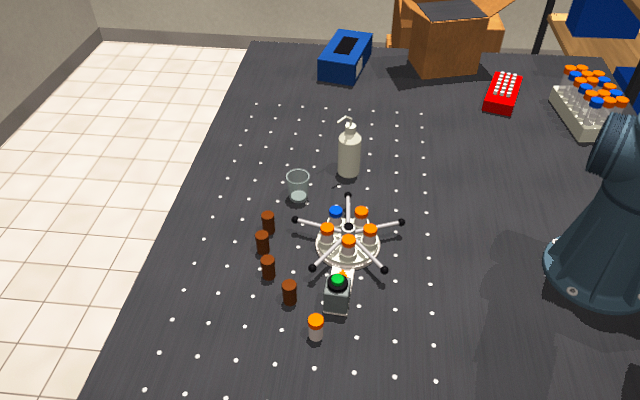

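The top view shows the hub at (300,234), the blue cap at (317,218), the button at (220,230), and spoke balls at (313,179), (250,206), (256,275), (324,290) and (360,229). The brown look-alikes and the beaker lie on the far side, with the bottle at (430,220).

```bash
cat > m.py <<'E'
from h import *
def measure(name,save=None):
    im,W=cloud(name,save); hsv=cv2.cvtColor(im,cv2.COLOR_RGB2HSV).astype(int); H,S,V=hsv[...,0],hsv[...,1],hsv[...,2]
    z=W[...,2]; roi=(np.hypot(W[...,0]-.52,W[...,1]-.05)<.33)
    def cen(m,lab,mn=8):
        n,L,st,_=cv2.connectedComponentsWithStats((m&roi).astype(np.uint8)); out=[]
        for i in range(1,n):
            if st[i,4]>=mn:
                p=W[L==i]; p=p[p[:,2]>np.nanmax(np.nanpercentile(p[:,2],60))-.01]
                out.append([*((p.min(0)+p.max(0))/2)[:2],np.median(p[:,2])])
        print(lab,np.round(out,4).tolist()); return out
    b=cen((H>100)&(H<130)&(S>120)&(z>.06)&(z<.09),"blue")
    g=cen((H>45)&(H<80)&(S>100)&(z>.05)&(z<.1),"green")
    o=cen((H>5)&(H<22)&(S>170)&(V>150)&(z>.06)&(z<.09),"orange")
    a=cen((H>5)&(H<22)&(S>150)&(z<.02),"arrow")
    k=cen((V<60)&(z>.03)&(z<.085)&(S<150),"black",5)
if __name__=="__main__":
    import sys; measure(*sys.argv[1:])
E
python3 m.py top; python3 m.py side
```

```text
blue [[0.5761, -0.055, 0.0763]]
green [[0.5552, 0.1548, 0.0904]]
orange [[0.5903, 0.0018, 0.0764], [0.5402, 0.0325, 0.0763], [0.5187, -0.0597, 0.0764], [0.4967, -0.0061, 0.0763]]
arrow [[0.6478, 0.1407, 0.0175], [0.5505, 0.0889, 0.0085]]
black [[0.6709, -0.0477, 0.048], [0.6127, 0.0931, 0.0477], [0.5542, 0.1534, 0.0809], [0.5545, 0.1294, 0.0457], [0.5545, -0.1479, 0.048], [0.5452, -0.0165, 0.0676], [0.4614, 0.0817, 0.0486], [0.4235, -0.0676, 0.0493]]
blue [[0.5782, -0.0519, 0.0749]]
green [[0.5548, 0.1542, 0.09]]
orange [[0.5192, -0.0576, 0.0758], [0.5919, 0.0034, 0.0758], [0.4963, -0.0014, 0.0757], [0.5409, 0.0343, 0.076]]
arrow [[0.7344, -0.0355, 0.0122], [0.7345, 0.0315, 0.0108], [0.5473, 0.0737, 0.0082], [0.7083, 0.1008, 0.0118], [0.6514, 0.1634, 0.0111], [0.5826, 0.1841, -0.0019]]
black [[0.5567, -0.1436, 0.0482], [0.6727, -0.0435, 0.0462], [0.4241, -0.0611, 0.047], [0.5444, -0.0151, 0.0667], [0.6139, 0.0961, 0.0468], [0.4619, 0.0855, 0.0461], [0.554, 0.1607, 0.0802], [0.5316, 0.1725, 0.0429]]
```

Request:
servo_tool --series "1 -0.478 -0.376 0.05 0 0 -13.6;1 -0.478 -0.376 0.05 0 0 -13.6;1 -0.478 -0.376 0.05 0 0 -13.6;1 -0.478 -0.376 0.05 0 0 -13.6;1 -0.478 -0.376 0.05 0 0 -13.6;1 -0.478 -0.376 0.05 0 0 -13.6;1 -0.478 -0.376 0.05 0 0 -13.6;1 -0.478 -0.376 0.05 0 0 -13.6;1 -0.478 -0.376 0.05 0 0 -13.6;1 -0.478 -0.376 0.05 0 0 -13.6;1 -0.478 -0.376 0.05 0 0 -13.6;1 -0.478 -0.376 0.05 0 0 -13.6"

```text
time_s: 1.2
eef_pos: [0.4418, 0.1686, 0.2157]
eef_rot: [0.0, 0.0, 1.0, 0.0]
wrist_force: [0.9, 1.1, -0.3]
opening: -0.005
grasp_force: 0.0
```

```bash
cat > wp.py <<'E'
import sys,numpy as np
# rows of shift from commanded xy (mm) for spoke angles; tool x=-X, y=+Y
ax=np.array([.5447,-.0168]); r=.100
def c(p):
    a=np.radians(p); s,k=np.sin(a),np.cos(a); d=.011*abs(s)+.0145*abs(k)+.005
    return ax+r*np.array([k,s])+d*np.array([s,-k])
for p in np.arange(122,272,6): print(p,c(p).round(3))
E
python3 wp.py
```

```text
122 [0.51 0.08]
128 [0.501 0.076]
134 [0.492 0.071]
140 [0.483 0.065]
146 [0.475 0.058]
152 [0.467 0.05 ]
158 [0.46  0.042]
164 [0.455 0.032]
170 [0.45  0.021]
176 [0.446 0.01 ]
182 [ 0.444 -0.   ]
188 [ 0.443 -0.01 ]
194 [ 0.442 -0.02 ]
200 [ 0.443 -0.03 ]
206 [ 0.445 -0.04 ]
212 [ 0.448 -0.05 ]
218 [ 0.452 -0.06 ]
224 [ 0.457 -0.07 ]
230 [ 0.463 -0.079]
236 [ 0.47  -0.087]
242 [ 0.479 -0.095]
248 [ 0.488 -0.102]
254 [ 0.498 -0.108]
260 [ 0.509 -0.112]
266 [ 0.521 -0.115]
```

Request:
servo_tool --series "1 -0.025 -0.03 0 0 0 0;1 -0.05 -0.06 0 0 0 0;1 -0.066 -0.084 0 0 0 0;1 -0.066 -0.084 0.02 0 0 0;1 -0.066 -0.084 0.05 0 0 0;1 -0.066 -0.084 0.08 0 0 0;1 -0.066 -0.084 0.1 0 0 0;1 -0.066 -0.084 0.1 0 0 0;1 -0.066 -0.084 0.1 0 0 0"

```text
time_s: 1.95
eef_pos: [0.506, 0.0865, 0.1149]
eef_rot: [-0.001, 0.0, 1.0, 0.0]
wrist_force: [0.8, 0.3, 1.0]
opening: -0.002
grasp_force: 0.0
```

Request:
servo_tool --series "1 -0.005 -0.006 0.02 0 0 0;1 -0.005 -0.006 0.04 0 0 0;1 -0.005 -0.006 0.06 0 0 0;1 -0.005 -0.006 0.06 0 0 0;1 -0.005 -0.006 0.06 0 0 0"

```text
time_s: 2.37
eef_pos: [0.5123, 0.0806, 0.0567]
eef_rot: [0.0, 0.0, 1.0, -0.0]
wrist_force: [-0.3, 0.1, 0.4]
opening: -0.002
grasp_force: 0.0
```

Request:
servo_tool --series "1 0.005 -0.002 0 0 0 0;1 0.010 -0.004 0 0 0 0;1 0.0145 -0.0065 0 0 0 0;1 0.019 -0.009 0 0 0 0;1 0.0235 -0.012 0 0 0 0;1 0.028 -0.015 0 0 0 0;1 0.032 -0.0185 0 0 0 0;1 0.036 -0.022 0 0 0 0;1 0.040 -0.026 0 0 0 0;1 0.044 -0.030 0 0 0 0;1 0.0475 -0.034 0 0 0 0;1 0.051 -0.038 0 0 0 0"

```text
time_s: 3.37
eef_pos: [0.4604, 0.0421, 0.0556]
eef_rot: [-0.0, 0.0, 1.0, 0.0]
wrist_force: [1.2, 1.2, 0.7]
opening: -0.002
grasp_force: 0.7
```

```bash
python3 m.py side side1
```

```text
blue [[0.5916, -0.0349, 0.0751]]
green [[0.5546, 0.1539, 0.0902]]
orange [[0.5403, -0.0642, 0.0756], [0.4983, -0.0257, 0.0764], [0.579, 0.0219, 0.076], [0.5199, 0.0277, 0.076]]
arrow [[0.7344, -0.0345, 0.0128], [0.7343, 0.0303, 0.012], [0.7082, 0.1006, 0.0128], [0.5452, 0.0737, 0.0081], [0.6512, 0.162, 0.0108], [0.5824, 0.1857, 0.0001]]
black [[0.6118, -0.1245, 0.0485], [0.5443, -0.0139, 0.0669], [0.6729, 0.0139, 0.0464], [0.4264, 0.0394, 0.047], [0.4617, 0.0656, 0.0506], [0.5541, 0.161, 0.0805], [0.5309, 0.1701, 0.0468]]
```

View pics/side1.png

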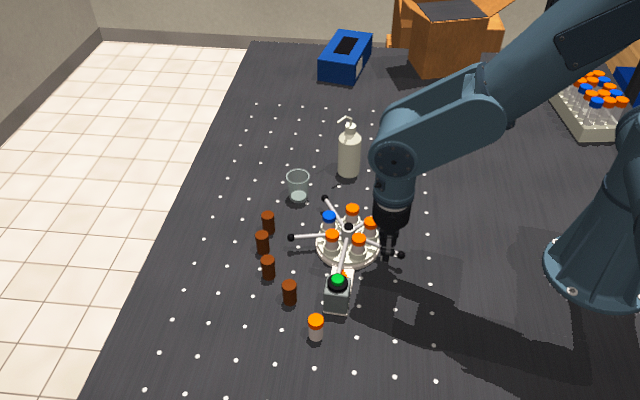

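The spoke being pushed stands where my model says, at about 158°. Vials are upright and the bystanders untouched, so I continue the arc.

Request:
servo_tool --series "1 0.0025 -0.005 0 0 0 0;1 0.005 -0.010 0 0 0 0;1 0.0075 -0.0155 0 0 0 0;1 0.010 -0.021 0 0 0 0;1 0.012 -0.0265 0 0 0 0;1 0.014 -0.032 0 0 0 0;1 0.015 -0.037 0 0 0 0;1 0.016 -0.042 0 0 0 0;1 0.0165 -0.047 0 0 0 0;1 0.017 -0.052 0 0 0 0;1 0.0175 -0.057 0 0 0 0;1 0.018 -0.062 0 0 0 0"

```text
time_s: 4.42
eef_pos: [0.4427, -0.0199, 0.0556]
eef_rot: [-0.0, 0.0, 1.0, 0.0]
wrist_force: [0.5, 1.7, 0.0]
opening: -0.005
grasp_force: 0.7
```

Request:
servo_tool --series "1 -0.0005 -0.005 0 0 0 0;1 -0.001 -0.010 0 0 0 0;1 -0.002 -0.015 0 0 0 0;1 -0.003 -0.020 0 0 0 0;1 -0.0045 -0.025 0 0 0 0;1 -0.006 -0.030 0 0 0 0;1 -0.008 -0.035 0 0 0 0;1 -0.010 -0.040 0 0 0 0;1 -0.0125 -0.045 0 0 0 0;1 -0.015 -0.050 0 0 0 0;1 -0.018 -0.0545 0 0 0 0;1 -0.021 -0.059 0 0 0 0"

```text
time_s: 5.42
eef_pos: [0.464, -0.079, 0.0556]
eef_rot: [-0.0, 0.0, 1.0, 0.0]
wrist_force: [-0.3, 2.1, 0.1]
opening: 0.0
grasp_force: 0.6
```

Request:
servo_tool --series "1 -0.0035 -0.004 0 0 0 0;1 -0.007 -0.008 0 0 0 0;1 -0.0115 -0.012 0 0 0 0;1 -0.016 -0.016 0 0 0 0;1 -0.0205 -0.0195 0 0 0 0;1 -0.025 -0.023 0 0 0 0;1 -0.030 -0.026 0 0 0 0;1 -0.034 -0.0285 0 0 0 0;1 -0.037 -0.030 0 0 0 0;1 -0.039 -0.031 0 0 0 0;1 -0.040 -0.0315 0 0 0 0;1 -0.040 -0.0315 0 0 0 0"

```text
time_s: 6.42
eef_pos: [0.504, -0.1101, 0.0557]
eef_rot: [0.0, 0.0, 1.0, -0.0]
wrist_force: [0.0, -0.0, 0.4]
opening: 0.002
grasp_force: 0.2
```

```bash
python3 m.py side side2; python3 m.py top top2
```

```text
blue [[0.5583, 0.0327, 0.0754]]
green [[0.5548, 0.156, 0.0901]]
orange [[0.5631, -0.0606, 0.0758], [0.5071, -0.0463, 0.0761], [0.5959, -0.0117, 0.0758], [0.5033, 0.0113, 0.0761]]
arrow [[0.7343, -0.0351, 0.0141], [0.7346, 0.0319, 0.0117], [0.7081, 0.1017, 0.0116], [0.5472, 0.0756, 0.0087], [0.6516, 0.1619, 0.013], [0.5823, 0.1862, -0.002]]
black [[0.6553, -0.0827, 0.0467], [0.5039, -0.0869, 0.0578], [0.5453, -0.0151, 0.0671], [0.4157, -0.0212, 0.0465], [0.4538, -0.0161, 0.0392], [0.6459, 0.069, 0.0456], [0.4989, 0.1077, 0.047], [0.554, 0.1618, 0.0803], [0.531, 0.1688, 0.0459]]
blue [[0.5565, 0.0303, 0.0764]]
green [[0.5551, 0.1549, 0.0904]]
orange [[0.5942, -0.0144, 0.0765], [0.5676, -0.0548, 0.0758], [0.5033, 0.0096, 0.0762]]
arrow [[0.6485, 0.1411, 0.0174], [0.5505, 0.0905, 0.0083]]
black [[0.6527, -0.0878, 0.0487], [0.6446, 0.0653, 0.0478], [0.5542, 0.1533, 0.0811], [0.5545, 0.1297, 0.0458], [0.5454, -0.0176, 0.0671], [0.4987, 0.1044, 0.0478]]
```

View pics/side2.png

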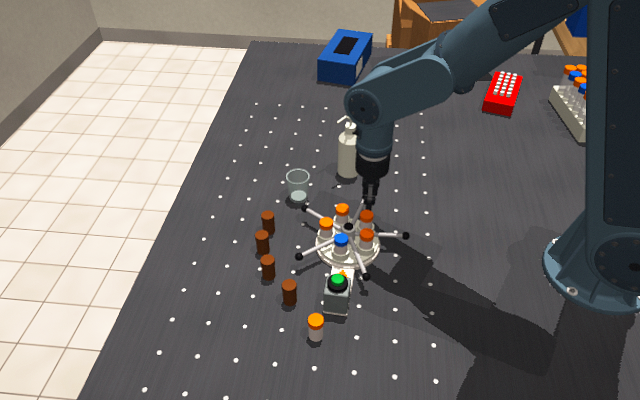

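The blue cap sits at about 75°, and the target is about 86.7°, so there are about 11.5° left. One slow short push, then a check.

Request:
servo_tool --series "1 -0.003 -0.001 0 0 0 0;1 -0.006 -0.002 0 0 0 0;1 -0.009 -0.003 0 0 0 0;1 -0.0115 -0.0035 0 0 0 0;1 -0.014 -0.004 0 0 0 0;1 -0.016 -0.0045 0 0 0 0;1 -0.017 -0.005 0 0 0 0;1 -0.017 -0.005 0 0 0 0;1 -0.017 -0.005 0 0 0 0"

```text
time_s: 7.27
eef_pos: [0.521, -0.1152, 0.0557]
eef_rot: [0.0, 0.0, 1.0, -0.0]
wrist_force: [-0.0, 0.6, 0.4]
opening: -0.002
grasp_force: 0.1
```

```bash
cat > ang.py <<'E'
from h import *
from scipy.optimize import least_squares
# spoke-rod angle from the top view's ball centroids (median over frames); axis from initial balls
import sys
ax=np.array([.5446,-.0177])
res=[]
for _ in range(4):
    im,W=cloud("top"); d=W[...,:2]-ax; r=np.hypot(d[...,0],d[...,1]); z=W[...,2]; a=np.degrees(np.arctan2(d[...,1],d[...,0]))
    m=(r>.080)&(r<.138)&(z>.035)&(z<.056)
    A=a[m]; 
    A=A[(A>-75)&(A<170)]            # robot finger side left out
    # tongue side stays: reader beyond .147
    x=np.radians(5*(A-36)); b=np.degrees(np.angle(np.exp(1j*x).mean()))/5
    for _ in range(3):
        e=((A-36-b+36)%72)-36; k=abs(e)<6; b+=np.median(e[k])
    res.append(b)
print("blue angle mod 72:",np.round(res,2),"+72:",np.mean(res)+72,len(A))
g=np.array([.5551,.1549])-ax; print("target",np.degrees(np.arctan2(g[1],g[0])))
E
python3 ang.py; python3 m.py top
```

```text
blue angle mod 72: [12.69 12.66 12.65 12.66] +72: 84.667167560173 394
target 86.5187416842533
blue [[0.5487, 0.0324, 0.0764]]
green [[0.5551, 0.1553, 0.091]]
orange [[0.5933, -0.0058, 0.0765], [0.5739, -0.0528, 0.0765], [0.499, 0.0014, 0.0762], [0.5039, -0.0626, 0.0764]]
arrow [[0.7009, 0.0845, 0.0146], [0.6445, 0.1442, 0.0159], [0.5504, 0.0891, 0.0087]]
black [[0.6652, -0.0679, 0.0476], [0.6289, 0.0811, 0.0473], [0.5545, 0.1536, 0.0811], [0.5544, 0.1294, 0.0488], [0.5454, -0.0176, 0.0673], [0.48, 0.0947, 0.0488]]
```

Request:
servo_tool --series "1 -0.001 0 0 0 0 0;1 -0.002 0 0 0 0 0;1 -0.003 0 0 0 0 0;1 -0.003 0 0 0 0 0;1 -0.003 0 0 0 0 0;1 0.005 0 0 0 0 0;1 0.015 0 0 0 0 0;1 0.015 0 0 0 0 0;1 0.015 0 -0.04 0 0 0;1 0.015 0 -0.08 0 0 0;1 0.015 0 -0.12 0 0 0;1 0.015 0 -0.16 0 0 0"

```text
time_s: 8.52
eef_pos: [0.505, -0.1147, 0.2172]
eef_rot: [-0.0, 0.0, 1.0, 0.0]
wrist_force: [1.5, -0.7, -0.2]
opening: -0.002
grasp_force: 0.0
```

Request:
servo_tool --series "1 0.02 0.02 -0.04 0 0 0;1 0.04 0.04 -0.08 0 0 0;1 0.06 0.06 -0.12 0 0 0;1 0.06 0.08 -0.14 0 0 0;1 0.06 0.08 -0.14 0 0 0;1 0.06 0.08 -0.14 0 0 0"

```text
time_s: 9.02
eef_pos: [0.4463, -0.0341, 0.3588]
eef_rot: [0.003, -0.001, 1.0, -0.001]
wrist_force: [0.2, -0.3, -0.6]
opening: 0.002
grasp_force: 0.0
```

```bash
python3 ang.py; python3 m.py top; python3 m.py wrist wrist3; python3 -c "from h import *; print(T_tool().round(3))"
```

```text
blue angle mod 72: [14.25 14.31 14.23 14.19] +72: 86.24765985820306 212
target 86.5187416842533
blue []
green [[0.5552, 0.1546, 0.0904]]
orange [[0.5923, -0.0047, 0.0765], [0.5706, -0.0591, 0.0762]]
arrow [[0.7254, 0.0166, 0.0144], [0.6487, 0.1414, 0.0149]]
black [[0.665, -0.0656, 0.0486], [0.6265, 0.0832, 0.0477], [0.5541, 0.1532, 0.0813], [0.5646, 0.1287, 0.0569], [0.5457, 0.1301, 0.042], [0.5357, -0.1472, 0.0472]]
blue [[0.5472, 0.0347, 0.0773]]
green [[0.5561, 0.1562, 0.0923]]
orange [[0.4885, 0.0015, 0.077], [0.5019, -0.0522, 0.0766], [0.5618, -0.0599, 0.0766], [0.5726, -0.0629, 0.0774]]
arrow []
black [[0.4181, -0.0464, 0.0497], [0.5319, -0.1446, 0.0488]]
[[-1.     0.001 -0.003  0.445]
 [ 0.001  1.     0.001 -0.035]
 [ 0.003  0.001 -1.     0.354]
 [ 0.     0.     0.     1.   ]]
```

View pics/wrist3.png

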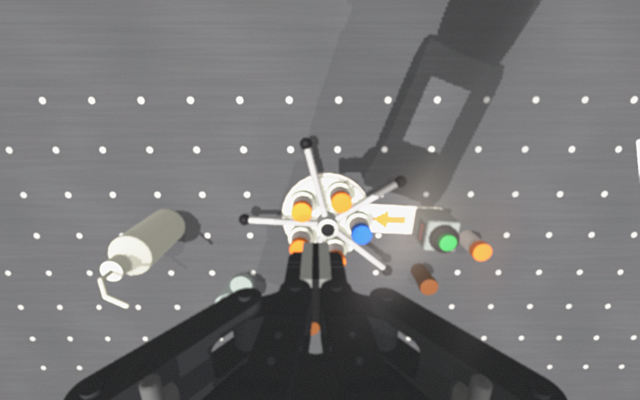

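The wrist view shows the blue cap (361,234), the arrow and the button (448,242) in line with the hub (328,230). The spoke angle gives 86.3–86.4° against a target of 86.6°. Next is the button.

Request:
servo_tool --series "1 -0.022 0.038 0.02 0 0 0;1 -0.044 0.076 0.04 0 0 0;1 -0.066 0.114 0.06 0 0 0;1 -0.088 0.152 0.08 0 0 0;1 -0.109 0.189 0.11 0 0 0;1 -0.109 0.189 0.14 0 0 0;1 -0.109 0.189 0.17 0 0 0;1 -0.109 0.189 0.20 0 0 0;1 -0.109 0.189 0.20 0 0 0;1 -0.109 0.189 0.20 0 0 0;1 -0.109 0.189 0.20 0 0 0"

```text
time_s: 10.23
eef_pos: [0.5559, 0.1534, 0.157]
eef_rot: [0.001, 0.001, 1.0, -0.0]
wrist_force: [0.5, 0.7, 0.6]
opening: 0.003
grasp_force: 0.0
```

Request:
servo_tool --series "1 0 0.001 0.015 0 0 0;1 0 0.001 0.03 0 0 0;1 0 0.001 0.038 0 0 0;1 0 0.001 0.041 0 0 0;1 0 0.001 0.043 0 0 0;1 0 0.001 0.045 0 0 0;1 0 0.001 0.047 0 0 0;1 0 0.001 0.048 0 0 0;1 0 0.001 0.048 0 0 0;1 0 0.001 0.048 0 0 0"

```text
time_s: 11.07
eef_pos: [0.5561, 0.1547, 0.1108]
eef_rot: [0.001, 0.0, 1.0, -0.0]
wrist_force: [-6.9, -4.1, 17.6]
opening: -0.0
grasp_force: 8.5
```

Vertical force is 17.6 N, well above the 4 N needed, so the button is bottomed out. I release it and retract.

Request:
servo_tool --series "1 0 0 -0.004 0 0 0;1 0 0 -0.012 0 0 0;1 0 0 -0.03 0 0 0;1 0 0 -0.06 0 0 0;1 0 0 -0.1 0 0 0;1 0.03 0.03 -0.13 0 0 0;1 0.06 0.06 -0.16 0 0 0;1 0.09 0.09 -0.16 0 0 0;1 0.12 0.12 -0.16 0 0 0;1 0.15 0.15 -0.16 0 0 0;1 0.15 0.15 -0.16 0 0 0;1 0.15 0.15 -0.16 0 0 0"

```text
time_s: 12.07
eef_pos: [0.4019, 0.3079, 0.2687]
eef_rot: [0.0, -0.002, 1.0, 0.001]
wrist_force: [0.5, -0.0, -0.5]
opening: -0.0
grasp_force: 0.0
```

```bash
python3 ang.py; python3 m.py top top4
```

```text
blue angle mod 72: [14.2  14.22 14.21 14.21] +72: 86.2070113289572 393
target 86.5187416842533
blue [[0.5478, 0.0325, 0.0762]]
green [[0.5552, 0.1548, 0.0905]]
orange [[0.5926, -0.0047, 0.0764], [0.5704, -0.059, 0.0759], [0.5127, -0.0554, 0.0762], [0.4988, 0.0012, 0.0761]]
arrow [[0.6469, 0.143, 0.0164], [0.5507, 0.0892, 0.0084]]
black [[0.6652, -0.0657, 0.0484], [0.6265, 0.0832, 0.0484], [0.5542, 0.1535, 0.0813], [0.5542, 0.1294, 0.0487], [0.5453, -0.0165, 0.0677], [0.5368, -0.1472, 0.048], [0.4757, 0.0927, 0.0479], [0.4185, -0.0502, 0.0481]]
```

View pics/top4.png

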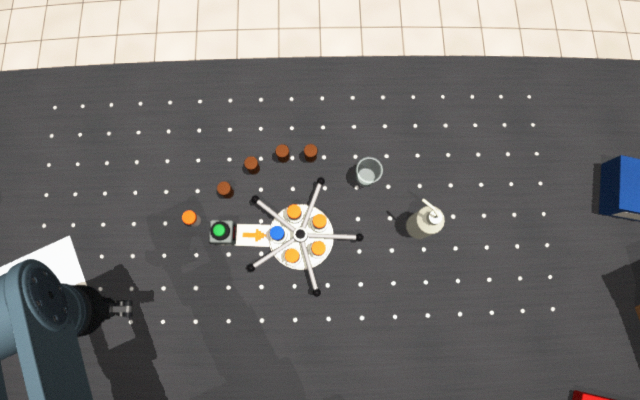

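The final view shows the blue cap (278,233) at the arrow tip. The button (220,230) is back up, and the bystanders have not moved.

```bash
python3 -c "from bench import ctrl; print(ctrl.hand_in())"
```

```text
the job is handed in; nothing more can be done
None
```

I turned the blue-capped vial to the orange arrow, within about 0.5° by camera, then pressed the green button fully down and let it come back up; the job is handed in, with no verdict returned.

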